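# Index the filling arm to the next perfume bottle

### The arm

A 7-joint arm with a two-finger parallel gripper is mounted at the origin on the work surface. World frame = base frame: x ahead of the robot, y to its left, z up, the work surface at z = 0. Lengths are in m, angles in rad, forces in N, time in s.
With the tool pointing down it reaches from about 0.4 to 0.85 m from the base axis. Payload 10.4 kg.
Tool frame: the origin (TCP) lies midway between the tips of the shut fingers; the grasp point (between the pads) lies 19 mm behind it; z points along the fingers, y is the line along which they close (so a half turn about z gives the same grasp; the last joint's range is limited). The gripper opens to 87 mm and grips with 3 to 60 N. Pads are 19 mm wide; open, the fingers measure 117 mm over their backs; the gripper's body (75 mm by 190 mm) begins 51 mm behind the grasp point.
Start: joints at [-1.212, 0.332, -0.065, 1.46, 0.022, 1.35, -0.088], TCP at [0.233, 0.58, 0.192] pointing down, gripper open.
Joint ranges: [-2.6, 2.6], [-0.5, 2.12], [-1.47, 1.34], [0.16, 2.42], [-1.27, 4.41], [0.06, 2.06], [-2.6, 2.6]. Speed limits (rad/s): [2.22, 2.22, 2.79, 2.79, 3.14, 3.14, 3.14].

### API

Orientations are given as a unit quaternion [x, y, z, w].
In Python, from bench import r gives the robot as it stands.
- The arm moves only by the tool arm_command, never from a script. Its arguments are lists of equal length, an entry for each row: "xyz": the shift along the world's x, y, z in m, a list of three; "rot": the turn, a rotation vector about the world's x, y, z in rad, a list of three. In form: {"xyz": [[tx, ty, tz], ...], "rot": [[ax, ay, az], ...]}. A call has 1 to 20 rows; each row is the pose to reach, as a shift and turn from the pose commanded when the call began; what a row does not reach only later rows make up. A row lasts 1/12 s, in which the tool goes at most 41.7 mm and 7.16 degrees, less where a joint would pass 70% of its speed; a pose out of reach is approached as far as the arm can. A call with a gripper value outside its range is refused whole. "grip" is the opening, from 0 (shut) to 1 (fully open), set as the call begins (left out, the last holds). The fingers move at their own pace and stop on an object; "squeeze" is the grip in N (left out, the last holds). Time passes only in rows, so rows that repeat a pose let the fingers close. It gives the time, the measured TCP pose, the force, the opening and the grip force at its end, in the units of the state.
- r.read_state(): the state, without advancing time (a new reading comes with each control period).
- r.camera(name): name is "side" or "top"; returns the picture (480x640x3 uint8, red, green, blue); there is no depth.
- r.camera_model(name): a dict with "fx", "fy", "cx", "cy" (pixels), "T" (4x4, takes a point from camera to world coordinates). Camera axes: x right, y up, looking along -z (the intrinsics and any distortion apply to the point x, -y, -z); pixel columns grow to the right and rows downward; lengths in m; the calibration is good to about 2 mm. A picture is of the moment at which its call begins. camera_model takes no time and is no camera call.
- r.close_job(): hands the job in; it is judged then, once.
Trained networks look in the newest picture that a camera, given by its name, has taken for a name from the list of things; names that differ only in an ending like _2 or _b are one class to them, and where a whole thing is asked for, a point or a joint stands for the part that bears it (a point fixed in the world has none). Each returns a list of dicts, best first, with "conf" (0 to 1); they miss things now and then, are a little off and sometimes report something else, mostly with a low value. They report only what shows in the picture. A call takes as long as a camera call.
- r.look_for(label, camera): "at" ([x, y, z] in m, in the coordinates of the camera as it stood for that picture, good to about 4 mm: the middle of the surface that is visible of it).
- r.spot_point(label, camera): "at" ([x, y, z] in m, in the coordinates of the camera as it stood for that picture, good to about 4 mm: a listed point, or the origin of a listed thing).
The state is a dict: "time": time; "joint_positions": joint angles; "joint_vel": joint speeds; "joint_torque": joint torques, N m; "ee_pos": TCP position; "eef_rot": TCP orientation; "ft_force": force on the tool from outside, world axes, zero at the start; "torque": the same for the moment, N m; "width": finger opening in m; "grip_force": force on a finger pad.
Only numpy, scipy, OpenCV 4.12 (cv2) and the standard library are available. Lean on these libraries where they do the work, as an engineer would, in place of code of your own. Each camera call takes 0.05 s, during which the arm holds its last target. There are 200 camera calls.

### The job

The funnel arm of the perfume filling stand is pinned over the middle bottle, which is done. Hook a fingertip through the red pull ring at the arm's end, without pinching the ring, gently lift the spring index pin out of its hole, swing the arm one hole over to the neighbouring bottle that is still open (the other neighbour already has its brass cap), then let the pin drop fully home in that hole and take the hand away. Do not touch the funnel, do not disturb or pick up any bottle, and do not swing the arm on past that bottle.

Things in the scene. Friction and masses are not known exactly. Their poses are not given: they have to be found in the camera images.
- stand: Fixed fan-shaped aluminium stand, 12 mm high. Origin: on the table under the middle bottle nest; its x points to the column (30 mm thick, 177 mm tall), whose vertical pivot axis is 150 mm from the origin. Five bottle nests at radius 150 mm and five 12 mm index holes at radius 235 mm (rail top 26 mm high) are centred on the pivot, 0.35 rad apart, the middle ones along -x from the pivot.
- swing_arm (a joint): Angle of the white funnel arm about the pivot, rad, counter-clockwise from above. 0 = middle hole (start), arm's end toward the stand's -x; holes at -0.70, -0.35, 0, 0.35, 0.70; at +0.35 the arm's end has gone to the stand's -y. Locked (play 0.004) while the pin is in a hole; else it turns with about 2 N at the ring and stays where it is left.
- index_pin (a joint): Lift of the spring index pin at the arm's end, 235 mm from the pivot, m: 0 = home in a hole, 0.010 = tip just clear of the rail (it rides there when let down between holes), 0.024 = upper stop. The spring presses down with 7 N at 0, 12 N at 0.015. Tip and hole mouths are rounded: let down within 0.02 rad of a hole it finds its way in by itself if the finger leaves the ring free sideways.
- ring_eye (a point): Centre of the red steel pull ring on top of the index pin (opening 46 mm, bar 7 mm, 62 mm outside); 196 mm above the table with the pin home. Axes: z up, x level from the ring to the pivot, y along the ring's width. The ring stands across the arm, rigid on the pin, its top leaning 30 degrees to the pivot: a finger sloping down 35 to 45 degrees off vertical toward the pivot passes through it.
- ring_outside: The outside of the red pull ring: its rim and its two faces, where fingers would bear if they pinched it. A finger hooked through the ring bears on the inside of the bar only. Origin: on the pin's axis at table height with the pin home.
- tube_top (a point): Top of the index pin's socket at the arm's end, on the pin's axis, 164 mm above the table, directly below the ring. The arm is a bar 34 mm wide, 133 to 147 mm above the table, that ends 21 mm beyond this point on the side away from the pivot; a 22 mm tube runs from it down to the rail.
- funnel: Copper funnel pushed into its seat in the arm 150 mm from the pivot, not to be touched. Rim 56 mm across at 192 mm height, 57 mm from the pin's axis; spout tip at 94 mm. Origin: at table height under the spout.
- nozzle (a point): Tip of the funnel's spout, 94 mm above the table; it passes 8 mm over the brass cap and 12 mm over open mouths.
- open_bottle: The open bottle waiting to be filled: square black bottle 34 x 34 mm, 70 mm tall, bare glass neck, pale label; loose in the nest on one side of the middle one. Origin: centre of its underside.
- open_mouth (a point): Centre of the mouth of the open bottle that waits, 82 mm above the table. With the pin home in this bottle's hole the nozzle stands over this point.
- filled_bottle: The bottle that is done, in the middle nest under the funnel at the start: same bottle, neck still bare. Origin: centre of its underside.
- capped_bottle: The capped bottle in the nest on the other side of the middle: same body, brass cap, 74 mm tall. Origin: centre of its underside.
- dropper_a: Finished black bottle with a black dropper top, 34 x 34 x 105 mm, standing on the table beside the stand's column. Origin: centre of its underside.
- dropper_b: The same, standing on the table off the stand's curved edge.

How it is judged:
By the outcome, as a careful person would: the job done as asked, in the order asked, and still so for the second after the job is handed in, with the robot touching nothing.
It also fails if it takes over 48 s, if anything falls off the work surface, if the arm or the gripper's body presses on something with over 40 N, if the wrist force passes 120 N, or if a joint passes its speed limit or range.

## Working session

There is one attempt and no reset: what is moved stays moved. The work goes in short steps, Python scripts to look and compute and a tool call to move; the robot and the scene stay as the last step left them, time stands still between calls to the robot, and variables do not carry over. Pictures are saved under pics/ and viewed, at most 10 in all, crops included, and the job is handed in when it is done.

Besides the shell and the picture viewer there is one more tool, called after "Emit:" by a JSON object that holds its "fn" and its "kwargs", one argument or row to a line. arm_command: Moves the arm, as the interface text tells. Its arguments: {"type":"object","properties":{"xyz":{"type":"array"},"rot":{"type":"array"},"grip":{"type":"number"},"squeeze":{"type":"number"}},"required":["xyz","rot"]}

```bash
mkdir -p pics; ls; cat > h.py <<'E'
import numpy as np, cv2
from bench import r
def w(cam,p):
    T=np.array(r.camera_model(cam)["T"]); return T[:3,:3]@np.array(p)+T[:3,3]
def snap(cam,name):
    im=r.camera(cam); cv2.imwrite(f"pics/{name}.png",im[:,:,::-1]); return im
def find(label,cam,kind="spot"):
    f=r.spot_point if kind=="spot" else r.look_for
    return [(round(d["conf"],2),w(cam,d["at"]).round(4).tolist()) for d in f(label,cam)[:3]]
E
python3 - <<'E'
from h import *
for c in("side","top"):
    snap(c,c+"0")
    print(c,np.array(r.camera_model(c)["T"]).round(3).tolist())
    for l in("stand","ring_eye","tube_top","funnel","open_mouth","capped_bottle","filled_bottle","dropper_a","nozzle","ring_outside"): print(l,find(l,c))
s=r.read_state(); print(s)
E
```

```text
pics
side [[0.725, 0.434, -0.535, 0.087], [-0.689, 0.464, -0.557, -0.523], [0.007, 0.772, 0.635, 0.741], [0.0, 0.0, 0.0, 1.0]]
stand [(0.73, [0.5532, 0.0616, -0.0005])]
ring_eye [(0.87, [0.5319, -0.0088, 0.2]), (0.54, [0.5576, 0.0636, 0.0177])]
tube_top [(0.77, [0.5272, -0.0217, 0.1643]), (0.74, [0.511, 0.0848, 0.0139]), (0.56, [0.5558, 0.0614, 0.014])]
funnel []
open_mouth [(0.59, [0.5061, 0.0864, 0.0791])]
capped_bottle [(0.47, [0.6027, 0.0601, 0.0136])]
filled_bottle [(0.98, [0.5544, 0.0625, 0.0148])]
dropper_a [(0.68, [0.3854, -0.0985, 0.0011]), (0.64, [0.7199, 0.1563, -0.0001])]
nozzle []
ring_outside []
top [[-0.015, 0.998, -0.06, 0.509], [-1.0, -0.015, -0.004, -0.012], [-0.005, 0.06, 0.998, 1.088], [0.0, 0.0, 0.0, 1.0]]
stand [(0.64, [0.5559, 0.0623, -0.0018])]
ring_eye [(0.85, [0.5355, -0.0078, 0.1985]), (0.53, [0.508, 0.0826, 0.0125])]
tube_top [(0.63, [0.5297, -0.0212, 0.1612])]
funnel []
open_mouth []
capped_bottle [(0.87, [0.6058, 0.0535, 0.0091]), (0.4, [0.5544, 0.0616, 0.0017])]
filled_bottle []
dropper_a [(0.83, [0.388, -0.099, -0.001])]
nozzle [(0.61, [0.511, 0.0837, 0.0818])]
ring_outside []
{'time': 1.1, 'joint_positions': array([-1.21163036,  0.33215135, -0.06470652,  1.46010471,  0.02160697,
        1.34989446, -0.08853059]), 'joint_vel': array([ 0.0006128 , -0.00111138, -0.00034601, -0.00129565, -0.00045193,
       -0.00059386, -0.00118718]), 'joint_torque': array([-3.99939809e-04, -6.23025870e+01,  2.48160440e-02, -3.90140784e+01,
       -6.09253370e-02,  3.12122342e-02,  3.28737315e-05]), 'ee_pos': array([0.23284116, 0.5800382 , 0.19180369]), 'eef_rot': array([1.89735510e-01, 9.81835236e-01, 6.84637361e-05, 5.17714287e-06]), 'ft_force': array([ 0.27478661,  0.86501863, -0.01670498]), 'torque': array([0.02476559, 0.00344028, 0.02527351]), 'grip_force': 0.0, 'width': 0.0868765533273791}
```

View pics/side0.png

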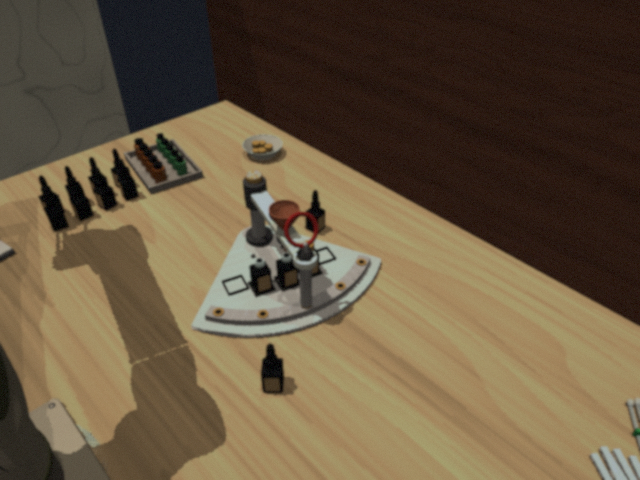

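View pics/top0.png

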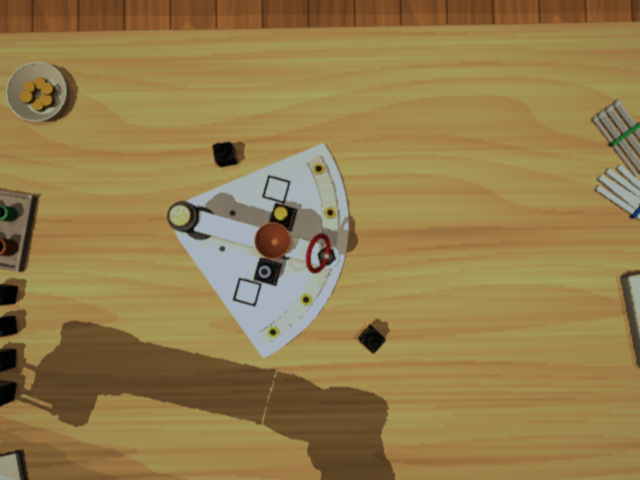

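The arm points to −y (pixel 183,215 column → 320,253 ring in top view). The open bottle (267,270) is on the robot's side and the brass cap (281,214) is on the far side. Next I'll refine the ring position.

```bash
cat > ref.py <<'E'
from h import *
def ray(c,px):
    m=r.camera_model(c);T=np.array(m["T"]);d=T[:3,:3]@np.array([(px[0]-m["cx"])/m["fx"],-(px[1]-m["cy"])/m["fy"],-1]);return T[:3,3],d/np.linalg.norm(d)
def atz(c,px,z): o,d=ray(c,px);return o+d*(z-o[2])/d[2]
def tri(a,b):
    A=np.zeros((3,3));v=np.zeros(3)
    for o,d in(a,b): P=np.eye(3)-np.outer(d,d);A+=P;v+=P@o
    return np.linalg.solve(A,v)
def red(c):
    im=r.camera(c); hsv=cv2.cvtColor(im,cv2.COLOR_RGB2HSV)
    m=(((hsv[...,0]<5)|(hsv[...,0]>172))&(hsv[...,1]>180)&(hsv[...,2]>70)).astype(np.uint8)
    ct=[x for x in cv2.findContours(m,cv2.RETR_EXTERNAL,cv2.CHAIN_APPROX_NONE)[0]]
    b=max(ct,key=lambda x:cv2.minEnclosingCircle(x)[1]);return cv2.fitEllipse(b),cv2.boundingRect(b)
E
python3 - <<'E'
from ref import *
print({k:v for k,v in r.camera_model("side").items() if k!="T"})
e={c:red(c) for c in("side","top")}; print(e)
print("eye",tri(ray("side",e["side"][0][0]),ray("top",e["top"][0][0])))
print("col",atz("top",(183,215),.177))
for n,p in dict(h2=(319,168),h1=(330,212),hm1=(306,299),hm2=(273,332)).items(): print(n,atz("top",p,.026))
for i in range(3):
  for l in("ring_eye","tube_top","filled_bottle","open_mouth","stand","swing_arm"):
    for c in("side","top"):
      if i==0: r.camera(c)
      print(l,c,find(l,c)[:1])
E
```

```text
{'fx': 521.825515247691, 'fy': 521.825515247691, 'cx': 322.1028118456566, 'cy': 237.213930426067}
{'side': (((300.7250061035156, 228.21380615234375), (30.289812088012695, 31.54875946044922), 48.73114776611328), (284, 212, 34, 27)), 'top': (((318.1908874511719, 253.4538116455078), (20.213829040527344, 36.4621696472168), 12.680688858032227), (307, 235, 15, 37))}
eye [ 0.53327274 -0.00776365  0.2005976 ]
col [0.5964655  0.19942977 0.177     ]
h2 [ 0.69224725 -0.01099233  0.026     ]
h1 [ 0.61236075 -0.02954118  0.026     ]
hm1 [0.45769546 0.01559729 0.026     ]
hm2 [0.40031326 0.07488874 0.026     ]
ring_eye side []
ring_eye top [(0.84, [0.5353, -0.0056, 0.1961])]
tube_top side [(0.63, [0.5285, -0.0234, 0.1647])]
tube_top top [(0.86, [0.5272, -0.0214, 0.1633])]
filled_bottle side [(0.76, [0.5541, 0.0667, 0.0178])]
filled_bottle top []
open_mouth side [(0.92, [0.5043, 0.0846, 0.0784])]
open_mouth top [(0.65, [0.5105, 0.0857, 0.081])]
stand side [(0.68, [0.5527, 0.0645, 0.002])]
stand top [(0.57, [0.5565, 0.0616, 0.0011])]Traceback (most recent call last):
  File "<stdin>", line 11, in <module>
  File "h.py", line 9, in find
    return [(round(d["conf"],2),w(cam,d["at"]).round(4).tolist()) for d in f(label,cam)[:3]]
                                                                           ~^^^^^^^^^^^
ValueError: it knows: capped_bottle, dropper, filled_bottle, funnel, nozzle, open_bottle, open_mouth, ring_eye, ring_outside, stand, tube_top
```

```bash
cat > plan.py <<'E'
from ref import *
from scipy.optimize import least_squares
from scipy.spatial.transform import Rotation as Ro
pts=[(235,.70,.6922,-.0110),(235,.35,.6124,-.0295),(235,-.35,.4577,.0156),(235,-.70,.4003,.0749),(235,0,.5282,-.0219),(0,0,.5965,.1994),(150,0,.5550,.0630),(150,-.35,.5075,.0853)]
f=lambda p:np.concatenate([[p[0]-a/1e3*np.cos(p[2]+t)-x,p[1]-a/1e3*np.sin(p[2]+t)-y] for a,t,x,y in pts])
s=least_squares(f,[.6,.2,1.26]); pv=s.x[:2]; yaw=s.x[2]
def frame(th,tilt=np.radians(41)):
    u=np.array([np.cos(yaw+th),np.sin(yaw+th),0]); ez=np.array([0,0,1.])
    d=np.sin(tilt)*u-np.cos(tilt)*ez; y=np.array([u[1],-u[0],0])
    R=np.c_[np.cross(y,d),y,d]; return u,d,R
def pose(th,sb,h,lift=0,eye0=(.5335,-.0075,.197)):
    u0=frame(0)[0]; u,d,R=frame(th); e0=np.array(eye0); ez=np.array([0,0,1.])
    off=e0[:2]-pv; c,s_=np.cos(th),np.sin(th); e=np.r_[pv+[c*off[0]-s_*off[1],s_*off[0]+c*off[1]],e0[2]+lift]
    return e+h*(.5*u+.866*ez)+sb*d,R
def rel(th,sb,h,lift=0,ref=None):
    q=r.read_state(); p,R=pose(th,sb,h,lift); p0,R0=(q["ee_pos"],Ro.from_quat(q["eef_rot"])) if ref is None else ref
    return (p-p0).round(4),(Ro.from_matrix(R)*R0.inv()).as_rotvec().round(4)
E
python3 - <<'E'
from plan import *
print(pv,yaw,s.fun.round(4)); u=frame(0)[0]
print("eye along u from pivot",(pv-np.array([.5335,-.0075]))@u, "lat",np.cross(u[:2],np.array([.5335,-.0075])-pv))
print(pose(0,-.07,.003)[0],rel(0,-.07,.003)); print(pose(-.35,0,0)[0]); print(r.read_state()["time"])
E
```

```text
[0.59718348 0.20411619] 1.2816279995150248 [-0.0012 -0.0003 -0.0009 -0.0009 -0.0007 -0.0001  0.0005  0.0001  0.002
  0.0008  0.0007  0.0047 -0.0006 -0.0027  0.0002 -0.0016]Traceback (most recent call last):
  File "<stdin>", line 3, in <module>
ValueError: matmul: Input operand 1 has a mismatch in its core dimension 0, with gufunc signature (n?,k),(k,m?)->(n?,m?) (size 3 is different from 2)
```

```bash
python3 - <<'E'
from plan import *
u=frame(0)[0][:2];v=pv-np.array([.5335,-.0075])
print("eye along u from pivot",v@u, "lat",u[0]*v[1]-u[1]*v[0])
print(pose(0,-.07,.003)[0],rel(0,-.07,.003)); print(pose(-.35,0,0)[0]); print(r.read_state()["time"])
E
```

```text
eye along u from pivot 0.22098984771038305 lat -0.0006959773382630777
[ 0.52083223 -0.0500797   0.25242767] (array([ 0.288 , -0.6301,  0.0606]), array([ 0.7045,  0.3404, -1.4097]))
[0.46479823 0.02716664 0.197     ]
2.25
```

Emit:
{"fn": "arm_command", "kwargs": {
  "xyz": [
    [0,0,0.04],
    [0,0,0.08],
    [0.01,-0.02,0.12],
    [0.02,-0.05,0.15],
    [0.03,-0.085,0.17],
    [0.045,-0.12,0.18],
    [0.06,-0.155,0.19],
    [0.075,-0.19,0.2],
    [0.09,-0.225,0.2],
    [0.105,-0.26,0.2],
    [0.12,-0.295,0.2],
    [0.135,-0.33,0.2],
    [0.15,-0.365,0.2],
    [0.165,-0.4,0.2],
    [0.18,-0.435,0.2],
    [0.195,-0.47,0.2],
    [0.21,-0.505,0.2],
    [0.225,-0.54,0.2],
    [0.24,-0.575,0.2],
    [0.255,-0.61,0.2]
  ],
  "rot": [
    [0,0,0],
    [0,0,0],
    [0.04,0.02,-0.08],
    [0.08,0.04,-0.16],
    [0.12,0.06,-0.24],
    [0.16,0.08,-0.32],
    [0.2,0.1,-0.41],
    [0.24,0.12,-0.49],
    [0.29,0.14,-0.58],
    [0.33,0.16,-0.66],
    [0.37,0.18,-0.75],
    [0.42,0.2,-0.83],
    [0.46,0.22,-0.92],
    [0.5,0.24,-1.0],
    [0.54,0.26,-1.08],
    [0.58,0.28,-1.16],
    [0.62,0.3,-1.24],
    [0.65,0.315,-1.3],
    [0.68,0.33,-1.36],
    [0.7045,0.34,-1.41]
  ],
  "grip": 0,
  "squeeze": 3
}}

```text
time: 3.92
ee_pos: [0.4878, -0.0326, 0.3928]
eef_rot: [0.752, 0.558, 0.283, -0.209]
ft_force: [1.9, -0.3, -1.7]
width: 0.0007
grip_force: 0.0
```

```bash
python3 - <<'E'
from plan import *
q=r.read_state(); print(q["time"],q["ee_pos"],q["joint_positions"].round(2),q["width"],q["ft_force"])
print(pose(0,-.07,.003)[0],rel(0,-.07,.003),rel(0,-.035,.003))
E
```

```text
3.9167 [ 0.48781764 -0.03262189  0.39275564] [-0.59 -0.07  1.05  1.65 -0.65  1.64  0.16] 0.0006546843289920781 [ 1.89818615 -0.27067545 -1.66891777]
[ 0.52083223 -0.0500797   0.25242767] (array([ 0.033 , -0.0175, -0.1403]), array([-0.002 ,  0.0025,  0.0047])) (array([ 0.0396,  0.0046, -0.1667]), array([-0.002 ,  0.0025,  0.0047]))
```

Emit:
{"fn": "arm_command", "kwargs": {
  "xyz": [
    [0.01,-0.03,-0.02],
    [0.02,-0.035,-0.045],
    [0.028,-0.035,-0.07],
    [0.033,-0.03,-0.095],
    [0.033,-0.025,-0.12],
    [0.033,-0.0175,-0.14],
    [0.033,-0.0175,-0.14],
    [0.033,-0.0175,-0.14]
  ],
  "rot": [
    [-0.002,0.002,0.005],
    [-0.002,0.002,0.005],
    [-0.002,0.002,0.005],
    [-0.002,0.002,0.005],
    [-0.002,0.002,0.005],
    [-0.002,0.002,0.005],
    [-0.002,0.002,0.005],
    [-0.002,0.002,0.005]
  ]
}}

```text
time: 4.58
ee_pos: [0.5206, -0.0471, 0.2519]
eef_rot: [0.75, 0.562, 0.279, -0.21]
ft_force: [-0.1, -0.5, -0.4]
width: 0.0006
grip_force: 0.0
```

```bash
python3 - <<'E'
from plan import *
q=r.read_state(); print(q["time"],q["ee_pos"],q["joint_positions"].round(2),q["ft_force"])
print(rel(0,-.07,.003),rel(0,.0,.004))
a=snap("side","side1");b=snap("top","top1")
for c in("side","top"): print(find("ring_eye",c)[:1])
A=cv2.resize(a[170:320,220:400],None,fx=3,fy=3,interpolation=cv2.INTER_CUBIC);B=cv2.resize(b[180:330,260:380],None,fx=3,fy=3,interpolation=cv2.INTER_CUBIC)
o=np.hstack([A,B])[:,:,::-1];print(o.shape);cv2.imwrite("pics/c1.png",cv2.resize(o,(800,400)))
E
```

```text
4.5833 [ 0.52063583 -0.04713875  0.25190868] [-0.48  0.26  1.12  1.79 -0.88  1.59  0.53] [-0.07563322 -0.46448707 -0.42111868]
(array([ 0.0002, -0.0029,  0.0005]), array([ 0.0017, -0.0029, -0.0051])) (array([ 0.0134,  0.0416, -0.0514]), array([ 0.0017, -0.0029, -0.0051]))
[(0.71, [0.5309, -0.0092, 0.1998])]
[(0.77, [0.5364, -0.0087, 0.1955])]
(450, 900, 3)
```

View pics/c1.png

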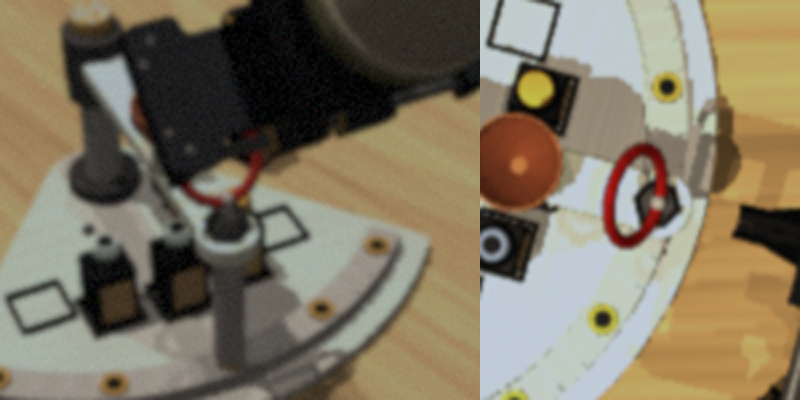

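```bash
cat >> ref.py <<'E'
def proj(c,p):
    m=r.camera_model(c);T=np.array(m["T"]);q=T[:3,:3].T@(np.array(p)-T[:3,3]);return np.array([m["cx"]+m["fx"]*q[0]/-q[2],m["cy"]-m["fy"]*q[1]/-q[2]])
E
python3 - <<'E'
from plan import *
q=r.read_state();R=Ro.from_quat(q["eef_rot"]).as_matrix()
im=cv2.imread("pics/top1.png")[200:300,290:390];im=cv2.resize(im,None,fx=6,fy=6,interpolation=cv2.INTER_CUBIC)
im2=cv2.imread("pics/side1.png")[170:270,230:360];im2=cv2.resize(im2,None,fx=4,fy=4,interpolation=cv2.INTER_CUBIC)
for o in([0,0,0],[.0095,0,0],[-.0095,0,0],[0,.015,0],[0,-.015,0],[0,0,-.019]):
    p=q["ee_pos"]+R@np.array(o)
    for c,g,of,k in(("top",im,(290,200),6),("side",im2,(230,170),4)):
        x=(proj(c,p)-of)*k; cv2.circle(g,tuple(int(v) for v in x),3,(0,255,0),-1)
    print(o,proj("top",p).round(1),proj("side",p).round(1))
cv2.imwrite("pics/c2.png",im[:, :]); cv2.imwrite("pics/c3.png",im2)
E
```

```text
[0, 0, 0] [346.8 260.6] [312.  216.6]
[0.0095, 0, 0] [342.  259.2] [309.9 210.9]
[-0.0095, 0, 0] [351.5 262.1] [314.1 222.4]
[0, 0.015, 0] [349.6 250.3] [320.6 214. ]
[0, -0.015, 0] [344. 271.] [303.2 219.3]
[0, 0, -0.019] [356.  262.9] [315.6 213.5]
```

View pics/c2.png

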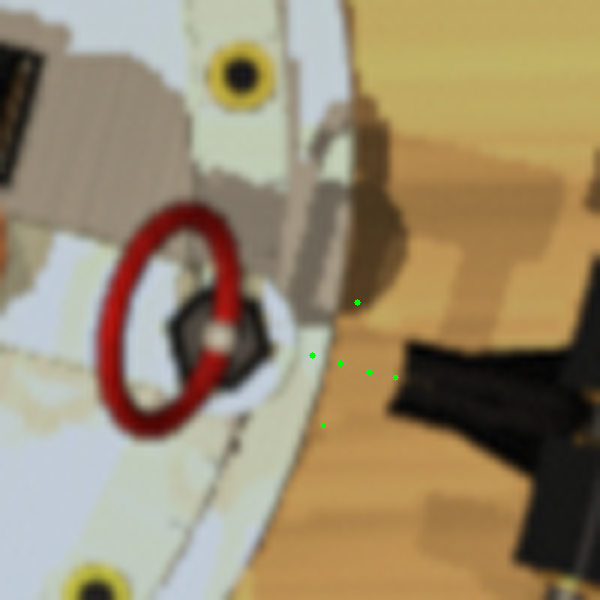

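View pics/c3.png

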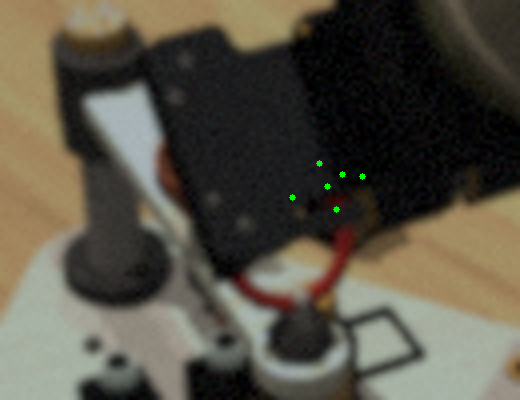

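The top view shows the shut fingers ending at about (395,378) in the crop, roughly 20 mm short of the stated TCP, but laterally in line. The ring is untouched. I'll move in to s=0, which is safe whichever tip position is right, and look again.

```bash
python3 - <<'E'
from plan import *
q=r.read_state();print(q["time"],q["ee_pos"],rel(0,-.07,.004),rel(0,.0,.004))
E
```

```text
4.7833 [ 0.52139491 -0.0481833   0.25331829] (array([-0.0004, -0.0014, -0.    ]), array([ 0.0026,  0.0004, -0.0043])) (array([ 0.0127,  0.0426, -0.0529]), array([ 0.0026,  0.0004, -0.0043]))
```

Emit:
{"fn": "arm_command", "kwargs": {
  "xyz": [
    [0.002,0.0065,-0.008],
    [0.004,0.013,-0.016],
    [0.006,0.019,-0.023],
    [0.008,0.025,-0.031],
    [0.0095,0.031,-0.038],
    [0.011,0.036,-0.045],
    [0.013,0.0425,-0.053],
    [0.013,0.0425,-0.053],
    [0.013,0.0425,-0.053]
  ],
  "rot": [
    [0,0,0],
    [0,0,0],
    [0,0,0],
    [0,0,0],
    [0,0,0],
    [0,0,0],
    [0,0,0],
    [0,0,0],
    [0,0,0]
  ]
}}

```text
time: 5.53
ee_pos: [0.5337, -0.0045, 0.1983]
eef_rot: [0.75, 0.562, 0.279, -0.21]
ft_force: [0.2, 0.8, -0.3]
width: 0.0006
grip_force: 0.0
```

```bash
cat > v.py <<'E'
from plan import *
import sys
n=sys.argv[1]
a=snap("side","s"+n);b=snap("top","t"+n)
q=r.read_state();R=Ro.from_quat(q["eef_rot"]).as_matrix()
A=cv2.resize(a[170:320,200:350],(400,400),interpolation=cv2.INTER_CUBIC)[:,:,::-1].copy();B=cv2.resize(b[200:300,270:370],(400,400),interpolation=cv2.INTER_CUBIC)[:,:,::-1].copy()
for c,g,o,k in(("side",A,(200,170),400/150),("top",B,(270,200),4)): cv2.circle(g,tuple(int(v) for v in (proj(c,q["ee_pos"])-o)*k),2,(0,255,0),-1)
cv2.imwrite(f"pics/v{n}.png",np.hstack([A,B]))
print(q["time"],q["ee_pos"].round(4),q["ft_force"].round(1),q["joint_positions"].round(2))
for c in("side","top"): print(find("ring_eye",c)[:1])
E
python3 v.py a
```

```text
5.6333 [ 0.534  -0.0053  0.199 ] [-0.3 -0.4  0.4] [-0.52  0.29  1.08  1.88 -0.94  1.47  0.55]
[(0.47, [0.5326, -0.0098, 0.1975])]
[(0.95, [0.5355, -0.0108, 0.196])]
```

View pics/va.png

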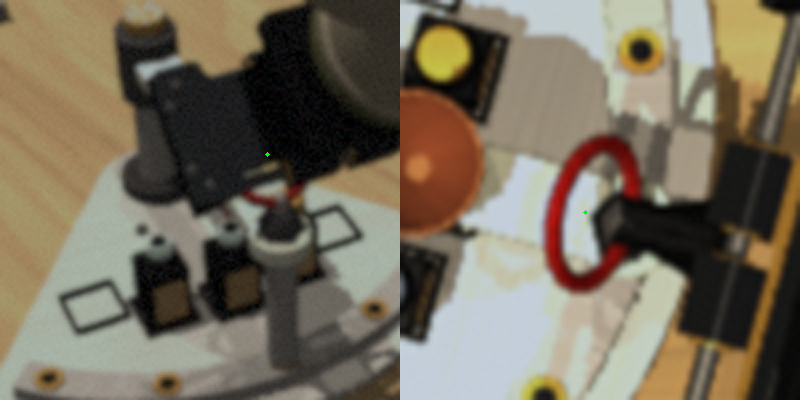

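The finger is inside the ring's outline in the top view (tip ~(600,215), ring centre ~(595,213)). It passes over the lower bar and still has to go under the top bar at ~(565,210).

Emit:
{"fn": "arm_command", "kwargs": {
  "xyz": [
    [0.001,0.002,-0.001],
    [0.0015,0.004,-0.0025],
    [0.002,0.006,-0.004],
    [0.002,0.006,-0.004],
    [0.002,0.006,-0.004]
  ],
  "rot": [
    [0,0,0],
    [0,0,0],
    [0,0,0],
    [0,0,0],
    [0,0,0]
  ]
}}

```text
time: 6.15
ee_pos: [0.5358, 0.0013, 0.1947]
eef_rot: [0.75, 0.562, 0.279, -0.21]
ft_force: [1.2, -0.3, -0.2]
width: 0.0006
grip_force: 0.0
```

```bash
python3 v.py b
```

```text
6.25 [0.5358 0.001  0.1948] [-0.9  0.2 -0.8] [-0.53  0.3   1.07  1.88 -0.95  1.46  0.55]
[(0.5, [0.532, -0.0114, 0.2007])]
[(0.66, [0.536, -0.0063, 0.197])]
```

View pics/vb.png

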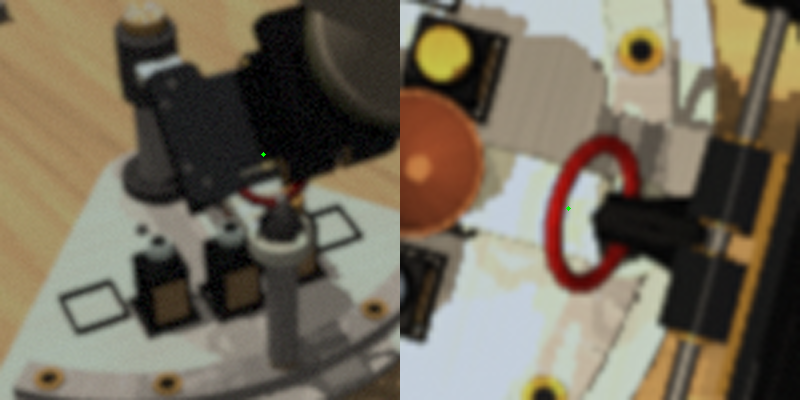

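```bash
python3 - <<'E'
import cv2,numpy as np
k=lambda n:cv2.resize(cv2.imread(f"pics/{n}.png")[225:275,300:350],(400,400),interpolation=cv2.INTER_NEAREST)
cv2.imwrite("pics/z.png",np.hstack([k("ta"),k("tb")]))
E
```

```text
(no output)
```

View pics/z.png

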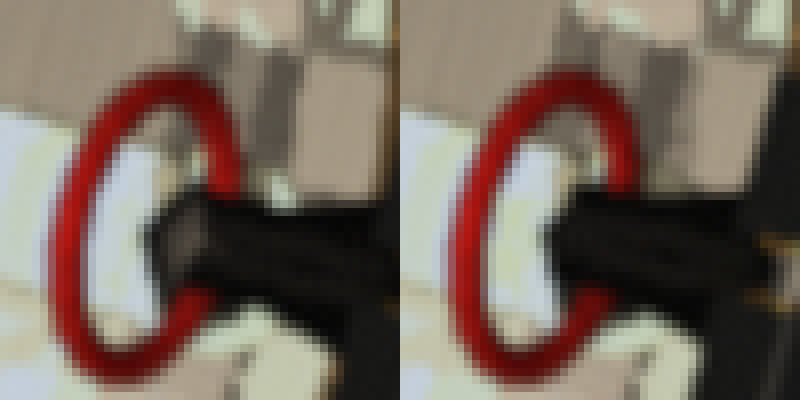

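The grey facet is the pin's hex head seen below. The visible tip (col ~319) is about 15–20 mm short of the TCP and still short of the top bar (col ~308). I'll advance along the finger axis and check with pixel maps.

Emit:
{"fn": "arm_command", "kwargs": {
  "xyz": [
    [0.0005,0.002,-0.002],
    [0.001,0.004,-0.0045],
    [0.0018,0.006,-0.007],
    [0.0023,0.0076,-0.009],
    [0.0023,0.0076,-0.009],
    [0.0023,0.0076,-0.009]
  ],
  "rot": [
    [0,0,0],
    [0,0,0],
    [0,0,0],
    [0,0,0],
    [0,0,0],
    [0,0,0]
  ]
}}

```text
time: 6.85
ee_pos: [0.5381, 0.0088, 0.1856]
eef_rot: [0.75, 0.562, 0.279, -0.21]
ft_force: [-0.2, -0.3, 0.1]
width: 0.0006
grip_force: 0.0
```

```bash
cat > m.py <<'E'
from plan import *
import sys
def amap(n,r0=230,r1=276,c0=294,c1=345):
    im=snap("top",n); h=cv2.cvtColor(im,cv2.COLOR_RGB2HSV)
    for y in range(r0,r1,2): print(y,"".join("R" if (h[y,x,1]>150 and h[y,x,2]>60 and (h[y,x,0]<6 or h[y,x,0]>172)) else "#" if h[y,x,2]<45 else "+" if h[y,x,2]<90 else "." for x in range(c0,c1)))
if __name__=="__main__":
    amap("m"+sys.argv[1])
    q=r.read_state(); print(q["time"],q["ee_pos"].round(4),q["ft_force"].round(1),"tcp px",proj("top",q["ee_pos"]).round(1),rel(0,.028,.0065))
E
python3 m.py a
```

```text
230 ...................................................
232 .................................+..++.............
234 ........................+RRRRR...++++..........####
236 .....................RRRRRRRRRRRR++++.........+####
238 ...................RRRRRR....RRRRR++..........#####
240 ..................RRRRR........RRRR+.........+#####
242 .................RRRR...........RRR+.........######
244 ................RRRR........+...+++++.......+######
246 ...............RRRR........+....+++++......+#######
248 ...............RRR....+######++####################
250 ..............RRR.....+############################
252 .............RRRR.....+############################
254 .............RRR.....+#######################+..+.+
256 .............RRR....+##########################+...
258 .............RRR......++#######################+...
260 .............RRR.........+###################+++..+
262 .............RRR..........++RRR#################+++
264 .............RRRR..........RRRRR++++###############
266 .............RRRR.........RRRR.......+#########+###
268 ...............RRRR....RRRRR..........#############
270 ................RRRRRRRRRR..........+#########+####
272 ...................RRR..............+########+#####
274 ...................................+#########+#####
6.9 [0.5381 0.0086 0.1857] [ 0.3  0.2 -0.3] tcp px [307.2 250.9] (array([ 0.0015,  0.0046, -0.0042]), array([ 0.0023, -0.002 , -0.0047]))
```

Emit:
{"fn": "arm_command", "kwargs": {
  "xyz": [
    [0.0007,0.0023,-0.0027],
    [0.0014,0.0046,-0.0054],
    [0.0021,0.0069,-0.0081],
    [0.0028,0.0092,-0.0108],
    [0.0034,0.0113,-0.0136],
    [0.0034,0.0113,-0.0136],
    [0.0034,0.0113,-0.0136]
  ],
  "rot": [
    [0,0,0],
    [0,0,0],
    [0,0,0],
    [0,0,0],
    [0,0,0],
    [0,0,0],
    [0,0,0]
  ]
}}

```text
time: 7.48
ee_pos: [0.5414, 0.0201, 0.172]
eef_rot: [0.75, 0.562, 0.279, -0.21]
ft_force: [-0.1, 0.1, -0.2]
width: 0.0007
grip_force: 0.0
```

```bash
python3 m.py b
```

```text
230 .............................................+...++
232 ..............................++......+####++...+++
234 .........................RRRRR++.....+#############
236 .....................RRRRRRRRRRRR+...+#############
238 ...................RRRRRRR+++RRRRR..+##############
240 ..................RRRRR+.......RRRR+###############
242 .................RRRR...........RR+#########+######
244 ................RRRR......++++++++#################
246 ...............RRRRR++.+++#################+######+
248 ...............RRRR###############################+
250 ..............RRRR###############################+.
252 .............RRRRR###################++.+.++#####+.
254 .............RRRR+####################++...++++#+..
256 .............RRRR#####################+...+#+......
258 .............RRR.....+###############++..+++.......
260 .............RRR........+#############++++++.......
262 .............RRR..........###################++....
264 .............RRRR..........RR#########+########...+
266 .............RRRR.........RRR#################+...+
268 ...............RRRR+..+RRRRR#########+########...+#
270 ................RRRRRRRRRR++########++#######+...+#
272 ...........................+########+#######+...+##
274 ...........................+#######+########+...+##
7.5333 [0.5415 0.0199 0.1722] [ 0.3  0.2 -0.8] tcp px [300.1 249. ] (array([-0.0019, -0.0067,  0.0093]), array([ 0.0023, -0.002 , -0.0046]))
```

Emit:
{"fn": "arm_command", "kwargs": {
  "xyz": [
    [0.0007,0.0025,-0.003],
    [0.0015,0.005,-0.006],
    [0.0015,0.005,-0.006],
    [0.0015,0.005,-0.005],
    [0.0015,0.005,-0.004],
    [0.0015,0.005,-0.003],
    [0.0015,0.005,-0.002],
    [0.0015,0.005,-0.001],
    [0.0015,0.005,0],
    [0.0015,0.005,0]
  ],
  "rot": [
    [0,0,0],
    [0,0,0],
    [0,0,0],
    [0,0,0],
    [0,0,0],
    [0,0,0],
    [0,0,0],
    [0,0,0],
    [0,0,0],
    [0,0,0]
  ]
}}

```text
time: 8.37
ee_pos: [0.5427, 0.0244, 0.1715]
eef_rot: [0.75, 0.562, 0.278, -0.209]
ft_force: [0.8, -1.9, -8.9]
width: 0.0007
grip_force: 3.5
```

```bash
python3 m.py c
```

```text
230 ...................................+.........+++...
232 ..................................+#######+++++++..
234 ........................+RRRRR+...+###############+
236 ......................RRRRRRRRRRR+########+#######+
238 ...................RRRRRRR+++RRR+################+.
240 ..................RRRRR+.......R+########+#######..
242 .................RRRRR.........+################+..
244 ................RRRR....+++++++################+...
246 ............##RRRRRR###########################+...
248 ............#RRRRRR####################+######+....
250 ...........++RRRRR###############+++++++######+...+
252 ..........+#RRRRRR################+++...+++##+....+
254 .........+#+RRRRR+#################+...+++++++...+#
256 ............RRRRR#################++..++#+.......+#
258 .............RRR...+#############+++++++#+......+##
260 .............RRR......+##################+......+##
262 .............RRR.........+#########+########...+###
264 .............RRRR.........+################+...####
266 .............RRRR........+########+#######+...+####
268 ...............RRRR+..+++########+########+...+####
270 ................RRRRRRR+#########+#######+...+#####
272 ......................++#################+...######
274 .......................+########+#######+...+######
8.4167 [0.5428 0.0245 0.1716] [ 0.  -2.7 -7.2] tcp px [297.2 248.3] (array([-0.0031, -0.0112,  0.0099]), array([ 0.0033, -0.0027, -0.0041]))
```

Hooked: the red bar crosses over the black finger, with black showing on both sides, and the force is −8 N. Lifting gently.

Emit:
{"fn": "arm_command", "kwargs": {
  "xyz": [
    [0,0,0.0015],
    [0,0,0.003],
    [0,0,0.0045],
    [0,0,0.006],
    [0,0,0.0075],
    [0,0,0.009],
    [0,0,0.0105],
    [0,0,0.012],
    [0,0,0.0135],
    [0,0,0.015],
    [0,0,0.015],
    [0,0,0.015]
  ],
  "rot": [
    [0,0,0],
    [0,0,0],
    [0,0,0],
    [0,0,0],
    [0,0,0],
    [0,0,0],
    [0,0,0],
    [0,0,0],
    [0,0,0],
    [0,0,0],
    [0,0,0],
    [0,0,0]
  ]
}}

```text
time: 9.42
ee_pos: [0.5429, 0.0247, 0.1871]
eef_rot: [0.75, 0.562, 0.279, -0.21]
ft_force: [-1.7, -5.6, -12.2]
width: 0.0005
grip_force: 5.9
```

```bash
python3 m.py d; python3 - <<'E'
from plan import *
r.camera("side")
for c in("side","top"):print(find("ring_eye",c)[:1])
E
```

```text
230 ...................................+++++++++.......
232 ..................................+###########++++.
234 .......................RRRRRRRR+.++###############+
236 .....................RRRRRRRRRRRR#################+
238 ...................RRRRRR+....RR+################+.
240 .................RRRRRR........R+################+.
242 .................RRRR..........+################+..
244 ...........+++.RRRRR....+++++++#################...
246 ...........+#+RRRRR+###########################+...
248 ...........++RRRRR+############################....
250 ..........++RRRRRR###############+++++++######+....
252 ..........##RRRRR+#################++...+++##+....+
254 .........+#RRRRRR##################+...+#+........#
256 ............RRRRR##############++#++..++#+.......+#
258 ............RRRR...+###############++++##+.......##
260 ............RRRR.......+#################+......+##
262 ............RRRR.........+#########+########+...###
264 .............RRR..........+################+...+###
266 .............RRRR........+########+########...+####
268 ..............RRRR+...+++########+########+...+####
270 ................RRRRRRR+#########+########...+#####
272 ...................R..++########+########+...+#####
274 .......................+########+#######+...+######
9.4667 [0.5429 0.0247 0.187 ] [ -0.3  -5.3 -11.7] tcp px [296.6 247.9] (array([-0.0032, -0.0115, -0.0055]), array([ 0.0026, -0.0023, -0.0045]))
[(0.69, [0.5332, -0.0095, 0.2184])]
[(0.73, [0.5352, -0.0068, 0.2125])]
```

Emit:
{"fn": "arm_command", "kwargs": {
  "xyz": [
    [-0.0045,0.0014,0],
    [-0.0089,0.0029,0],
    [-0.0133,0.0046,0],
    [-0.0176,0.0063,0],
    [-0.0219,0.0082,0],
    [-0.0262,0.0101,0],
    [-0.0304,0.0122,0],
    [-0.0346,0.0144,0],
    [-0.0387,0.0167,0],
    [-0.0427,0.019,0],
    [-0.0467,0.0215,0],
    [-0.0506,0.0241,0],
    [-0.0537,0.0262,0],
    [-0.0567,0.0284,0],
    [-0.0567,0.0284,0],
    [-0.0567,0.0284,0]
  ],
  "rot": [
    [0,0,-0.025],
    [0,0,-0.05],
    [0,0,-0.075],
    [0,0,-0.1],
    [0,0,-0.125],
    [0,0,-0.15],
    [0,0,-0.175],
    [0,0,-0.2],
    [0,0,-0.225],
    [0,0,-0.25],
    [0,0,-0.275],
    [0,0,-0.3],
    [0,0,-0.32],
    [0,0,-0.34],
    [0,0,-0.34],
    [0,0,-0.34]
  ]
}}

```text
time: 10.95
ee_pos: [0.4843, 0.0541, 0.1864]
eef_rot: [0.834, 0.427, 0.309, -0.161]
ft_force: [-3.9, -3.7, -10.9]
width: 0.0005
grip_force: 6.1
```

```bash
cat > ang.py <<'E'
from plan import *
q=r.read_state(); print(q["time"],q["ee_pos"].round(4),q["ft_force"].round(1),q["joint_positions"].round(2))
p=q["ee_pos"][:2]-pv; print("tcp ang",np.arctan2(-p[1],-p[0])-np.arctan2(.1794,.0543))
for c in("side","top"):
  r.camera(c)
  for l in("ring_eye","tube_top","nozzle","open_mouth","capped_bottle","filled_bottle"):
    for cf,x in find(l,c)[:2]:
      v=pv-np.array(x[:2]); print(c,l,cf,x,"th",round(np.arctan2(v[1],v[0])-yaw,4),"rad",round(np.hypot(*v),4))
E
python3 ang.py
```

```text
10.95 [0.4843 0.0541 0.1864] [ -3.9  -3.7 -10.9] [-0.64 -0.33  0.83  2.23 -0.53  0.89 -0.14]
tcp ang -0.3510855816605033
side ring_eye 0.75 [0.4657, 0.0249, 0.2175] th -0.3438 rad 0.2223
side tube_top 0.95 [0.4548, 0.0166, 0.1672] th -0.3603 rad 0.2354
side tube_top 0.64 [0.5559, 0.0632, 0.0148] th 0.0042 rad 0.1468
side capped_bottle 0.93 [0.6048, 0.0594, 0.0168] th 0.3418 rad 0.1449
side filled_bottle 0.62 [0.5594, 0.0617, 0.0148] th 0.0298 rad 0.1473
top ring_eye 0.49 [0.4668, 0.027, 0.2125] th -0.3454 rad 0.2199
top tube_top 0.77 [0.4563, 0.0128, 0.1628] th -0.3456 rad 0.2376
top capped_bottle 0.67 [0.6065, 0.0569, 0.012] th 0.3524 rad 0.1475
top filled_bottle 0.69 [0.5555, 0.0612, 0.0122] th 0.0054 rad 0.1489
```

Emit:
{"fn": "arm_command", "kwargs": {
  "xyz": [
    [0,0,-0.001],
    [0,0,-0.0025],
    [0,0,-0.004],
    [0,0,-0.0055],
    [0,0,-0.007],
    [0,0,-0.0085],
    [0,0,-0.01],
    [0,0,-0.0115],
    [0,0,-0.013],
    [0,0,-0.0145],
    [0,0,-0.016],
    [0,0,-0.0175],
    [0,0,-0.019],
    [0,0,-0.02],
    [0,0,-0.02],
    [0,0,-0.02]
  ],
  "rot": [
    [0,0,0],
    [0,0,0],
    [0,0,0],
    [0,0,0],
    [0,0,0],
    [0,0,0],
    [0,0,0],
    [0,0,0],
    [0,0,0],
    [0,0,0],
    [0,0,0],
    [0,0,0],
    [0,0,0],
    [0,0,0],
    [0,0,0],
    [0,0,0]
  ]
}}

```text
time: 12.98
ee_pos: [0.4866, 0.0539, 0.1684]
eef_rot: [0.834, 0.427, 0.311, -0.16]
ft_force: [-2.9, -1.1, 0.9]
width: 0.0008
grip_force: 1.1
```

```bash
python3 ang.py; python3 -c "
from m import *
amap('e',210,262,254,310)"
```

```text
12.9833 [0.4866 0.0539 0.1684] [-2.9 -1.1  0.9] [-0.67 -0.3   0.88  2.25 -0.57  0.86 -0.08]
tcp ang -0.34070641688480885
side ring_eye 0.41 [0.4633, 0.0251, 0.2002] th -0.353 rad 0.2235
side tube_top 0.69 [0.4559, 0.0181, 0.1669] th -0.3604 rad 0.2336
side tube_top 0.18 [0.467, 0.0209, 0.2013] th -0.3286 rad 0.2248
side open_mouth 0.51 [0.4573, 0.0171, 0.1667] th -0.353 rad 0.2335
side capped_bottle 0.78 [0.6049, 0.0614, 0.0165] th 0.3432 rad 0.1429
side filled_bottle 0.84 [0.5561, 0.0627, 0.018] th 0.0064 rad 0.1473
top ring_eye 0.77 [0.4669, 0.026, 0.1938] th -0.3424 rad 0.2207
top tube_top 0.6 [0.4673, 0.0251, 0.1978] th -0.3385 rad 0.2212
top nozzle 0.29 [0.5542, 0.0627, 0.0111] th -0.0059 rad 0.1478
top capped_bottle 0.74 [0.6072, 0.0544, 0.0135] th 0.356 rad 0.1501
top filled_bottle 0.61 [0.5544, 0.0621, 0.0107] th -0.0034 rad 0.1483
210 ...................++............+######+##.............
212 ...................+..............#####++#+.............
214 ..................++..............####++##..............
216 ..................##+............+####++#+..............
218 
[... 637 characters left out ...]
+#########+##+...............
240 ...............+##+..........+#######+#+................
242 ...............+#+...+####+...+#####+##+................
244 ..............+##+...#####+...+####++#+.................
246 ..............+###....+#++...+#####++#+.................
248 .............+#####+........+#####++#+..................
250 .............+########++++#######++##...................
252 ............+####################++#+...................
254 ...............++###################....................
256 ....................++++#######+++#+....................
258 ............................+++++#+.....................
260 ........................................................
```

Emit:
{"fn": "arm_command", "kwargs": {
  "xyz": [
    [0,0,0],
    [0,0,0],
    [0,0,0]
  ],
  "rot": [
    [0,0,0],
    [0,0,0],
    [0,0,0]
  ]
}}

```text
time: 13.98
ee_pos: [0.4864, 0.0533, 0.1672]
eef_rot: [0.834, 0.427, 0.31, -0.159]
ft_force: [0.0, -0.2, 0.3]
width: 0.0007
grip_force: 0.0
```

```bash
python3 - <<'E'
from m import *
q=r.read_state();R=Ro.from_quat(q["eef_rot"]).as_matrix(); print(q["ee_pos"],q["ft_force"],q["torque"],"d",R[:,2].round(3),"y",R[:,1].round(3))
print("tcp px",proj("top",q["ee_pos"]),proj("top",q["ee_pos"]-.05*R[:,2]))
amap("f",255,305,280,345)
E
```

```text
[0.48636305 0.05330051 0.16715238] [ 0.02296641 -0.16631493  0.32134309] [-0.70412331  0.46420639 -0.01437639] d [ 0.382  0.531 -0.756] y [ 0.811 -0.585 -0.001]
tcp px [279.06416885 285.17709577] [295.35762936 298.52142051]
255 #########+.........................................+######+.....+
257 ++###++##+.................................+####+...+########++##
259 ......+++...................................+###+......+#########
261 .............................................+..........+++######
263 +......................................++++++.........++..+++####
265 #+...................................+++++++++++.....++..++...+##
267 +...................................+++++++++++++++++...++...+###
269 +..................................+++++++++++++++++...+....#####
271 +..................................+++++++++++++++...+++...+#####
273 .................................++++++++++++++++...++.....++####
275 ................................+++++++++++++++...+++.......++###
277 ...............................+++++..++++++++...+++.......+++###
279 ..............................++
[... 173 characters left out ...]

285 ...............RRRRRRRR+RRRRRR+##+....+++..+++.........+#########
287 .......##++..RRRRRR++......RR+#####+..+...+++.........+#########+
289 ......+##RRRRRRRR.....+....+##########+..++..........+#########++
291 .....+#+RRRRRRR##++++++...+##############++++.......+#########+..
293 ...+##RRRRRRR#########++++##########+########++...+#########++...
295 ..+##RRRRRR+###############################+....+##########+.....
297 ....RRRRRR################################+....+##########+......
299 ....RRRR+################################+....+#########++.......
301 ...RRR..+##############################+.....+###########+......+
303 ..RRRR....############################+....+################++++#
```

Emit:
{"fn": "arm_command", "kwargs": {
  "xyz": [
    [-0.0019,-0.0027,0.0038],
    [-0.0038,-0.0053,0.0076],
    [-0.0057,-0.008,0.0113],
    [-0.0076,-0.0106,0.0151],
    [-0.0096,-0.0133,0.0189],
    [-0.0115,-0.0159,0.0227],
    [-0.0134,-0.0186,0.0265],
    [-0.0153,-0.0212,0.0302],
    [-0.0172,-0.0239,0.034],
    [-0.0191,-0.0266,0.0378],
    [-0.021,-0.0292,0.0416],
    [-0.0229,-0.0319,0.0454],
    [-0.0267,-0.0372,0.0529],
    [-0.0306,-0.0425,0.0605],
    [-0.0344,-0.0478,0.068],
    [-0.0382,-0.0531,0.0756],
    [-0.0382,-0.0531,0.0756]
  ],
  "rot": [
    [0,0,0],
    [0,0,0],
    [0,0,0],
    [0,0,0],
    [0,0,0],
    [0,0,0],
    [0,0,0],
    [0,0,0],
    [0,0,0],
    [0,0,0],
    [0,0,0],
    [0,0,0],
    [0,0,0],
    [0,0,0],
    [0,0,0],
    [0,0,0],
    [0,0,0]
  ]
}}

```text
time: 15.45
ee_pos: [0.4485, -0.0014, 0.2448]
eef_rot: [0.834, 0.426, 0.312, -0.159]
ft_force: [0.6, -0.1, 0.0]
width: 0.0007
grip_force: 0.0
```

Emit:
{"fn": "arm_command", "kwargs": {
  "xyz": [
    [-0.01,-0.015,0.015],
    [-0.02,-0.03,0.03],
    [-0.03,-0.045,0.045],
    [-0.04,-0.06,0.06],
    [-0.05,-0.075,0.075],
    [-0.06,-0.09,0.09],
    [-0.06,-0.105,0.105],
    [-0.06,-0.12,0.12],
    [-0.06,-0.13,0.13],
    [-0.06,-0.13,0.13],
    [-0.06,-0.13,0.13]
  ],
  "rot": [
    [0,0,0],
    [0,0,0],
    [0,0,0],
    [0,0,0],
    [0,0,0],
    [0,0,0],
    [0,0,0],
    [0,0,0],
    [0,0,0],
    [0,0,0],
    [0,0,0]
  ]
}}

```text
time: 16.37
ee_pos: [0.3883, -0.1297, 0.3725]
eef_rot: [0.834, 0.427, 0.31, -0.159]
ft_force: [0.4, 0.1, 0.7]
width: 0.0007
grip_force: 0.0
```

```bash
python3 ang.py; python3 - <<'E'
from ref import *
a=snap("side","sg");b=snap("top","tg")
A=cv2.resize(a[150:330,200:380],(400,400),interpolation=cv2.INTER_CUBIC);B=cv2.resize(b[190:340,190:340],(400,400),interpolation=cv2.INTER_CUBIC)
cv2.imwrite("pics/vg.png",np.hstack([A,B])[:,:,::-1])
try: print("eye",tri(ray("side",red("side")[0][0]),ray("top",red("top")[0][0])))
except Exception as e: print(e)
E
```

```text
16.3667 [ 0.3883 -0.1297  0.3725] [0.4 0.1 0.7] [-0.27 -0.42  0.83  1.86 -0.4   1.51 -0.08]
tcp ang -0.2651161709827168
side ring_eye 0.88 [0.4658, 0.0249, 0.2006] th -0.3434 rad 0.2222
side tube_top 0.57 [0.4558, 0.017, 0.1653] th -0.3579 rad 0.2345
side nozzle 0.44 [0.5594, 0.0641, 0.0129] th 0.0256 rad 0.145
side capped_bottle 0.72 [0.6061, 0.0597, 0.013] th 0.3508 rad 0.1447
side filled_bottle 0.66 [0.5551, 0.0612, 0.0131] th 0.0028 rad 0.149
top ring_eye 0.65 [0.4654, 0.026, 0.1942] th -0.3478 rad 0.2216
top tube_top 0.76 [0.4588, 0.0149, 0.162] th -0.3423 rad 0.2344
top capped_bottle 0.65 [0.6069, 0.0548, 0.0127] th 0.3542 rad 0.1496
top filled_bottle 0.84 [0.5563, 0.0606, 0.0106] th 0.0116 rad 0.1492
top filled_bottle 0.19 [0.5507, 0.0622, -0.0017] th -0.0274 rad 0.1493
eye [0.47435603 0.01951229 0.19975827]
```

View pics/vg.png

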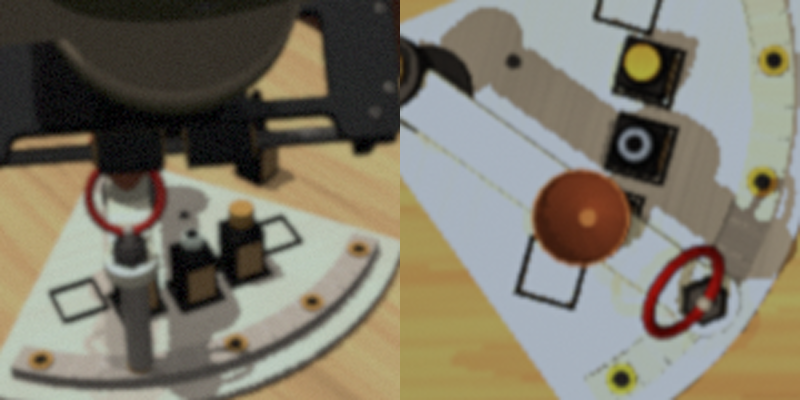

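The arm stands over the open bottle's nest and the ring is back at its home height (eye ~0.198, as at the start). The middle and capped bottles are undisturbed, and the hand is clear.

```bash
python3 -c "
from bench import r
print(r.close_job())"
```

```text
the job is handed in; nothing more can be done
None
```

The funnel arm is now one hole over, at the open bottle (about −0.35 rad). The ring is back at its starting height, so the pin looks fully home. The hand is clear, and I handed the job in at about 16.5 s.

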